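# Index the turntable to its next station

### The job

Set the turntable on the bench to its next station: pull the black spring knob up so that its pin leaves the hole, turn the table anticlockwise (seen from above) roughly a sixth of a turn to the next hole, and let the spring drop the pin fully home so that the table is locked there. The next hole is hidden under the table and not exactly known, so find it by feel, never forcing the pin against the hole or the plate it rides on, and leave the other things on the bench where they are.

Things in the scene. Friction and masses are not known exactly. Their poses are not given: they have to be found in the camera images.
- indexer: Fixed grey round base of the indexing turntable, 216 mm across, with two bolted lugs that reach 140 mm from the centre along its own y axis; bolted to the bench and cannot move. Origin on the bench at the centre of rotation, z up; the knob starts on its -x side, 90 mm from the centre.
- turntable (a joint): Angle of the turntable about the vertical axis through indexer, rad, anticlockwise from above positive; 0 at the start, where the pin is locked in the first hole. Stops at -0.3 and 1.3. The next hole (the only other one) lies somewhere between 0.70 and 1.20 and is hidden under the table. Turns with a drag of about 2 to 5 N at the knob, and stays where it is left. A pin in its hole has about 1 mm of play either way, then locks the table hard.
- table_axis (a point): Point on the axis of rotation in the top face of the turntable, 48 mm above the bench. The turntable is an aluminium disc 240 mm in diameter and 16 mm thick; a black strip, two small clamps and a light block are fixed on the half away from the knob, none higher than 27 mm above the disc's top.
- index_knob (a joint): How far the spring plunger is pulled up, m: 0 fully home in a hole, 0.008 when the pin just clears the hole or rides on the plate between holes, 0.013 at its upper stop. The spring pulls it down with about 5 N at 0 and 8 N at 0.013, slightly damped.
- knob_mid (a point): Centre of the round black knurled knob of the plunger, 26 mm in diameter and 28 mm high (the knob reaches 14 mm above and below this point); 96 mm above the bench when the pin is home. It rides on the turntable 90 mm from the axis and slides straight up. Below it is a steel barrel 20 mm in diameter that rises 32 mm from the disc (to 2 mm under the knob at home), with a flange 31 mm in diameter and 6 mm high at its foot.
- index_pin: The steel pin of the plunger, 8 mm thick with a flat end, hidden under the knob and moving with it; 8 mm of it enters a hole of 10 mm. Its origin lies on the plunger's axis at the underside of the knob. More than 30 N between the pin and the hole or plate spoils it.
- spool: Bystander: small spool of blue wire with black flanges, 60 mm in diameter, 36 mm high; origin at the centre of its underside.
- screwdriver: Bystander: screwdriver with an orange handle, 195 mm long, 27 mm thick, lying along its x axis; origin at mid length, underside.
- cutters: Bystander: side cutters with red handles, 152 x 56 x 12 mm, lying along their x axis; origin at the middle, underside.
- pot: Bystander: small round pot with a red lid, 55 mm in diameter, 36 mm high; origin at the centre of its underside.

How it is judged:
On the way, in this order (a step that is already met when the one before it is completed fails the run):
1. the knob is pulled so that the pin clears the first hole, the table not yet turned (value of joint index_knob above 0.0075 m and value of joint turntable below 0.1 rad), for 0.05 s.
2. the table is turned past the first hole with the pin out (value of joint index_knob above 0.006 m and value of joint turntable above 0.2 rad), for 0.05 s.
At the end, for the whole second after the job is handed in: The table stands locked at the next hole (angle 0.65 to 1.25 rad) with the plunger fully home (within 2 mm), at rest (value of joint index_knob below 0.002 m and value of joint turntable between 0.65 and 1.25 rad and velocity of joint turntable between -0.05 and 0.05 rad/s); the robot touches nothing.
It fails at once if the pin is forced against a hole or the plate with more than 30 N (contact force between index_pin and anything else above 30 N).
It fails at once if a bystander is moved by more than 20 mm (distance of any of spool, screwdriver, cutters, pot from where it was at the start of the episode above 0.02 m).
It also fails if it takes over 53 s, if anything falls off the work surface, if the arm or the gripper's body presses on something with over 40 N, if the wrist force passes 120 N, or if a joint passes its speed limit or range.

### The arm

A 6-joint arm with a two-finger parallel gripper is mounted at the origin on a cart in front of the work surface, level with it; the furniture and walls round the work are solid. World frame = base frame: x ahead of the robot, y to its left, z up, the work surface at z = 0. Lengths are in m, angles in rad, forces in N, time in s.
With the tool pointing down it reaches from about 0.375 to 0.9 m from the base axis. Payload 3.1 kg.
Tool frame: the origin (TCP) lies midway between the tips of the shut fingers; the grasp point (between the pads) lies 19 mm behind it; x points along the fingers, z is the direction in which the jaws open and shut, and the axes are right-handed (so a half turn about x gives the same grasp; the last joint's range is limited). The gripper opens to 85 mm and grips with 20 to 120 N. Pads are 22 mm wide; open, the fingers measure 114 mm over their backs; the gripper's body (76 mm by 85 mm) begins 54 mm behind the grasp point. The pads swing forward as they close: fully open they stand 13 mm farther back than shut.
Start: joints at [-1.375, 0.527, 1.433, -0, 1.181, -0.178], TCP at [0.229, -0.582, 0.197] pointing down, gripper open.
Joint ranges: [-3.08, 3.08], [-0.75, 2.2], [0.22, 2.44], [-1.43, 4.57], [0, 2.65], [-2.85, 2.85]. Speed limits (rad/s): [2.79, 2.79, 3.14, 3.14, 3.14, 3.14].

### API

Orientations are given as a unit quaternion [x, y, z, w].
In Python, from station import status, snapshot, camera_params, ticket gives the robot as it stands.
- The arm moves only by the tool arm_command, never from a script. Its argument "series" is a list that holds one entry, the list of rows, each a list of 4 numbers: the shift along the tool's x, y, z in mm, then the turn about the tool's x in rad. A call has 1 to 10 rows; each row shifts and turns the commanded pose from where the row before left it, along the tool's axes as they then stand; what a row does not reach is not made up. A row lasts 1/10 s, in which the tool goes at most 50 mm and 8.59 degrees, less where a joint would pass 70% of its speed; a pose out of reach is approached as far as the arm can. A call is refused whole if a number of a shift passes 50 or a number of a turn 0.15, either way. A call with a gripper value outside its range is refused whole. "jaw" is the opening in per cent of the stroke, from 0 (shut) to 100 (fully open), set as the call begins (left out, the last holds). The fingers move at their own pace and stop on an object; "force" is the grip in N (left out, the last holds). Time passes only in rows, so rows that do not move let the fingers close. It gives the time, the measured TCP pose, the force and the opening at its end, in the units of the state.
- status.sense(): the state, without advancing time (a new reading comes with each control period).
- snapshot(name): name is "scene" or "top" or "wrist"; returns the picture (480x640x3 uint8, red, green, blue); there is no depth.
- camera_params(name): a dict with "fovy" (degrees; the focal length in pixels is half the picture's height over the tangent of half this angle, whatever the lens; pixels are square), "cx", "cy" (the principal point, pixels), "extrinsics" (4x4, takes a point from camera to world coordinates); the wrist camera has in their place "mount" (4x4, takes a point from camera to tool coordinates, whose origin is the TCP and whose axes are the tool frame's). Camera axes: x right, y down, z forward; pixel columns grow to the right and rows downward; lengths in m; the calibration is good to about 2 mm. A picture is of the moment at which its call begins: read the wrist's pose just before it. camera_params takes no time and is no camera call.
- ticket.sign_off(): hands the job in, once; it reports no verdict.
The state is a dict: "t": time; "q": joint angles; "qd": joint speeds; "tau": joint torques, N m; "tcp_pos": TCP position; "tool_rot": TCP orientation; "force": force on the tool from outside, world axes, zero at the start; "ft_torque": the same for the moment, N m; "finger_gap": opening from 0.0 (shut) to 1.0 (fully open).
Only numpy, scipy, OpenCV 4.12 (cv2) and the standard library are available. Lean on these libraries where they do the work, as an engineer would, in place of code of your own. Each camera call takes 0.05 s, during which the arm holds its last target. There are 200 camera calls.

## Working session

There is one attempt and no reset: what is moved stays moved. The work goes in short steps, Python scripts to look and compute and a tool call to move; the robot and the scene stay as the last step left them, time stands still between calls to the robot, and variables do not carry over. Pictures are saved under pics/ and viewed, about 8 in all and at most 12, crops included, and the job is handed in when it is done.

Besides the shell and the picture viewer there is one more tool, called after "Call:" as name([rows], argument=value, ...), one row to a line, values as JSON. arm_command: Moves the arm, as the interface text tells. Its arguments: {"type":"object","properties":{"series":{"type":"array"},"jaw":{"type":"number"},"force":{"type":"number"}},"required":["series"]}

```bash
ls; mkdir -p pics; python3 - <<'E'
from station import status,snapshot,camera_params
import cv2
print(status.sense())
for n in("scene","top","wrist"):
    print(n,camera_params(n))
    if n!="wrist": cv2.imwrite(f"pics/{n}0.png",cv2.cvtColor(snapshot(n),cv2.COLOR_RGB2BGR))
E
```

```text
pics
{'t': 0.0, 'q': array([-1.37450626e+00,  5.28455144e-01,  1.43390923e+00, -1.29694164e-05,
        1.18139402e+00, -1.78500642e-01]), 'qd': array([-0.0010808 , -0.00060603, -0.00021983,  0.00071064,  0.00051303,
        0.00096818]), 'tau': array([ 7.04891263e-04, -4.42351770e+01, -1.78023612e+01, -6.48348737e-05,
        8.48212367e-03, -2.75324425e-06]), 'tcp_pos': array([ 0.22866512, -0.58081756,  0.19623827]), 'tool_rot': array([ 0.39862806,  0.58494649, -0.39756091,  0.58384809]), 'force': array([ 0.69612951, -0.74338219, -0.18080483]), 'ft_torque': array([-0.02381771, -0.07931479, -0.02571967]), 'finger_gap': 0.996732777778647}
scene {'fovy': 57.79397323704602, 'cx': 313.1368183082047, 'cy': 238.6596543274493, 'extrinsics': array([[-0.50092894, -0.43973524,  0.74545497, -0.25341209],
       [-0.86546943,  0.26020986, -0.42808118,  0.47796206],
       [-0.00573235, -0.85960674, -0.51092406,  0.64154852],
       [ 0.        ,  0.        ,  0.        ,  1.        ]])}
top {'fovy': 54.88200295148433, 'cx': 322.4972661815652, 'cy': 239.14177824978557, 'extrinsics': array([[ 0.01396154, -0.99251352,  0.12133416,  0.42903316],
       [-0.99990117, -0.01365813,  0.00333192,  0.02944348],
       [-0.00164978, -0.12136869, -0.99260612,  1.0687218 ],
       [ 0.        ,  0.        ,  0.        ,  1.        ]])}
wrist {'fovy': 68.8970059452855, 'cx': 322.7037619449135, 'cy': 244.0273683454953, 'mount': array([[ 1.91066960e-04, -2.65695876e-01,  9.64056879e-01,
        -1.78020930e-01],
       [ 2.12850798e-04, -9.64056864e-01, -2.65695914e-01,
         6.69083703e-02],
       [ 9.99999959e-01,  2.55965987e-04, -1.27645835e-04,
         7.74746646e-04],
       [ 0.00000000e+00,  0.00000000e+00,  0.00000000e+00,
         1.00000000e+00]])}
```

View pics/top0.png

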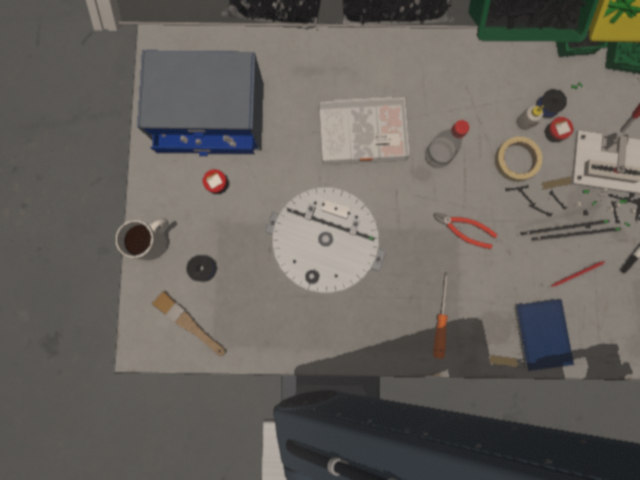

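View pics/scene0.png

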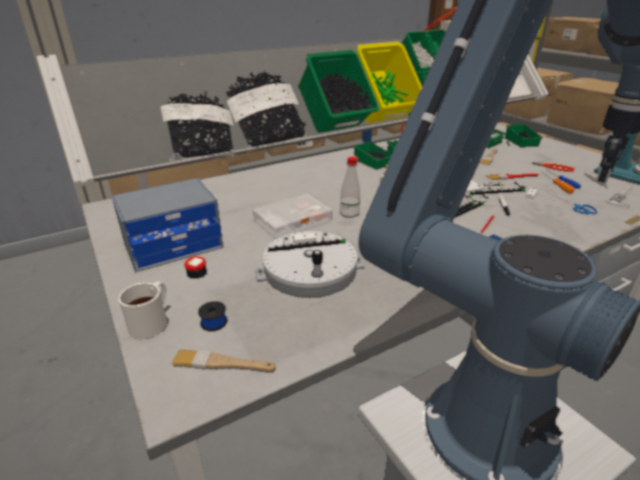

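The top view shows the disc centre at about (325,240) and the knob at about (312,277). I'll enlarge both views to read them more closely.

```bash
cat > h.py <<'E'
import numpy as np, cv2
from station import status,snapshot,camera_params
from scipy.spatial.transform import Rotation as R
def T(n,s=None):
    p=camera_params(n)
    if n!="wrist": return p,p["extrinsics"]
    s=s or status.sense(); M=np.eye(4); M[:3,:3]=R.from_quat(s["tool_rot"]).as_matrix(); M[:3,3]=s["tcp_pos"]
    return p,M@p["mount"]
def ray(n,u,v,z,s=None):
    p,E=T(n,s); f=240/np.tan(np.radians(p["fovy"]/2))
    d=E[:3,:3]@np.array([(u-p["cx"])/f,(v-p["cy"])/f,1]); return E[:3,3]+d*(z-E[2,3])/d[2]
def proj(n,P,s=None):
    p,E=T(n,s); f=240/np.tan(np.radians(p["fovy"]/2)); c=E[:3,:3].T@(np.array(P)-E[:3,3])
    return f*c[0]/c[2]+p["cx"],f*c[1]/c[2]+p["cy"]
E
python3 - <<'E'
from h import *
a=cv2.imread("pics/top0.png")[175:305,255:395]; b=cv2.imread("pics/scene0.png")[225:300,250:370]
a=cv2.resize(a,None,fx=4,fy=4,interpolation=2); b=cv2.resize(b,(0,0),fx=2,fy=2,interpolation=2)
o=np.zeros((520,800,3),np.uint8); o[:520,:560]=a; o[:150,560:800]=b; cv2.imwrite("pics/c.png",o)
print(ray("top",325.5,240,.048),ray("top",312,277,.110))
E
```

```text
[0.55197302 0.02616447 0.048     ] [0.46701923 0.05327751 0.11      ]
```

View pics/c.png

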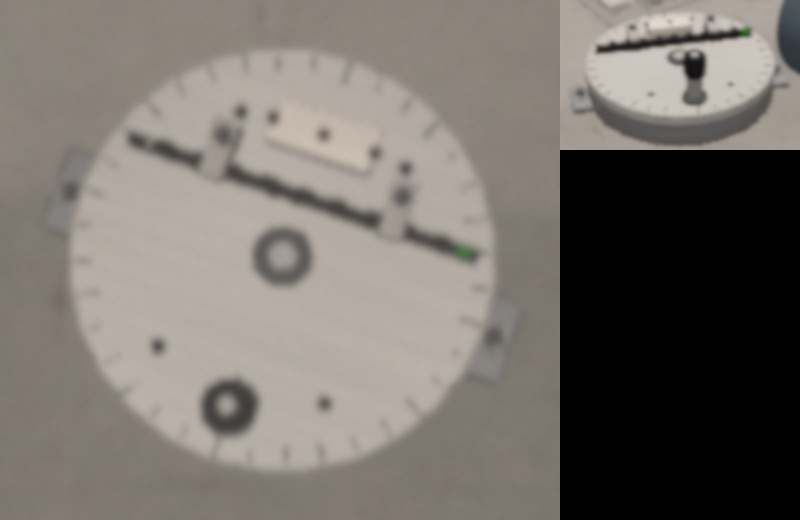

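```bash
python3 - <<'E'
from h import *
c=ray("top",325.75,239.6,.048);k=ray("top",312.4,276.5,.110)
l1=ray("top",255+70/4,175+192/4,.02);l2=ray("top",255+492/4,175+337/4,.02)
d=k-c; print(c,k,np.hypot(*d[:2]),np.degrees(np.arctan2(d[1],d[0])), "lug y axis",np.degrees(np.arctan2(*(l1-l2)[[1,0]])), "lug mid",(l1+l2)/2)
s=status.sense(); M=R.from_quat(s["tool_rot"]).as_matrix(); print(M.round(3)); print("yaw z",np.degrees(np.arctan2(M[1,2],M[0,2])))
K=np.array([k[0],k[1],.197])
print("shift tool",M.T@(K-s["tcp_pos"])*1000)
E
```

```text
[0.55287685 0.02562019 0.048     ] [0.46806264 0.05246708 0.11      ] 0.08896182666234663 162.43546403593882 lug y axis 71.70086594114704 lug mid [0.55294846 0.02721463 0.02      ]
[[-0.     0.931  0.366]
 [ 0.002  0.366 -0.931]
 [-1.     0.    -0.002]]
yaw z -68.52570890302484
shift tool [ 4.61665958e-01  4.54600527e+02 -5.01772013e+02]
```

Call:
arm_command([
  [[0, 32.5, -35.8, 0], [0, 32.5, -35.8, 0], [0, 32.5, -35.8, 0], [0, 32.5, -35.8, 0], [0, 32.5, -35.8, 0], [0, 32.5, -35.8, 0], [0, 32.5, -35.8, 0], [0, 32.5, -35.8, 0], [0, 32.5, -35.8, 0], [0, 32.5, -35.8, 0]],
], jaw=100, force=30)

```text
t: 1.1
tcp_pos: [0.4004, -0.1275, 0.1972]
tool_rot: [0.398, 0.584, -0.398, 0.584]
force: [0.7, -1.2, -0.3]
finger_gap: 0.992
```

Call:
arm_command([
  [[0, 32.5, -35.8, 0], [0, 32.5, -35.8, 0], [0, 32.5, -35.8, 0], [0, 32.5, -35.8, 0], [0, 0, 0, 0.115], [0, 0, 0, 0.115], [0, 0, 0, 0.115], [0, 0, 0, 0.115], [0, 0, 0, 0.115], [0, 0, 0, 0.115]],
])

```text
t: 2.1
tcp_pos: [0.4684, 0.0515, 0.1969]
tool_rot: [-0.573, -0.414, 0.573, -0.414]
force: [0.4, -0.3, 0.8]
finger_gap: 1.001
```

```bash
python3 - <<'E'
from h import *
s=status.sense(); M=R.from_quat(s["tool_rot"]).as_matrix()
print(s["t"],s["tcp_pos"],s["q"],np.degrees(np.arctan2(M[1,2],M[0,2])),M[:,0],s["force"])
cv2.imwrite("pics/w1.png",cv2.cvtColor(snapshot("wrist"),cv2.COLOR_RGB2BGR))
print(proj("wrist",[.468,.0525,.110],s),proj("wrist",[.5529,.0256,.048],s))
E
```

```text
2.1 [0.46835245 0.05151092 0.19689525] [-1.28272563e-01  3.22490101e-01  1.80630143e+00 -4.19153116e-07
  1.01374125e+00  1.76230077e+00] -108.32185542949884 [-9.32451718e-04  1.19909591e-04 -9.99999558e-01] [ 0.4433697  -0.34060642  0.83547828]
(np.float64(320.6350033050851), np.float64(237.8631432618984)) (np.float64(319.55271198467284), np.float64(122.86649090936758))
```

View pics/w1.png

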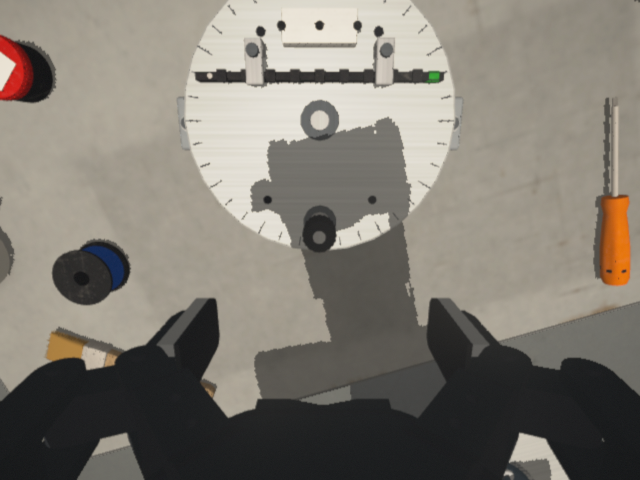

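The wrist view shows the knob top at (319,237), within 2 px of my estimate, and the axis at (320,120). I'll descend and close in on it.

Call:
arm_command([
  [[30, 0, 0, 0], [30, 0, 0, 0], [30, 0, 0, 0], [20, 0, 0, 0], [9, 0, 0, 0], [0, 0, 0, 0]],
])

```text
t: 2.75
tcp_pos: [0.4679, 0.0515, 0.0772]
tool_rot: [-0.571, -0.416, 0.573, -0.415]
force: [0.2, -0.6, 0.0]
finger_gap: 0.999
```

Call:
arm_command([
  [[0, 0, 0, 0], [0, 0, 0, 0], [0, 0, 0, 0], [0, 0, 0, 0], [0, 0, 0, 0]],
], jaw=38, force=25)

```text
t: 3.25
tcp_pos: [0.469, 0.0514, 0.0787]
tool_rot: [0.573, 0.415, -0.572, 0.416]
force: [0.5, -0.2, 0.7]
finger_gap: 0.377
```

```bash
python3 - <<'E'
from h import *
s=status.sense(); print(s["t"],s["tcp_pos"],s["force"],s["finger_gap"])
a=snapshot("wrist")
cv2.imwrite("pics/w2.png",cv2.cvtColor(a,cv2.COLOR_RGB2BGR)[180:480,160:480])
E
```

```text
3.25 [0.46903609 0.05135727 0.07866928] [ 0.53208459 -0.17746267  0.73219533] 0.3773765763997932
```

View pics/w2.png

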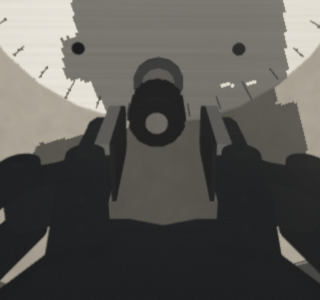

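```bash
python3 - <<'E'
from h import *
s=status.sense(); M=R.from_quat(s["tool_rot"]).as_matrix()
for x in(-32,-19,-5):
  for y in(-11,11):
    for z in(-16,16):
      print(x,y,z,np.round(np.array(proj("wrist",s["tcp_pos"]+M@np.array([x,y,z])/1000,s))-[160,180]))
u,v=317,292
k=ray("wrist",u,v,.110,s); print(k, M.T@(k-s["tcp_pos"]))
E
```

```text
-32 -11 -16 [126. 144.]
-32 -11 16 [196. 144.]
-32 11 -16 [125.  99.]
-32 11 16 [197.  99.]
-19 -11 -16 [129. 131.]
-19 -11 16 [193. 131.]
-19 11 -16 [128.  89.]
-19 11 16 [194.  89.]
-5 -11 -16 [131. 119.]
-5 -11 16 [191. 119.]
-5 11 -16 [130.  80.]
-5 11 16 [192.  80.]
[0.47385981 0.05172652 0.11      ] [-0.03144014  0.00456453 -0.00185141]
```

Call:
arm_command([
  [[0, 1.5, -2, 0], [0, 0, 0, 0]],
])

```text
t: 3.5
tcp_pos: [0.4713, 0.0529, 0.0783]
tool_rot: [0.572, 0.415, -0.572, 0.415]
force: [-0.1, 0.7, -0.5]
finger_gap: 0.381
```

Call:
arm_command([
  [[0, 0, 0, 0], [0, 0, 0, 0], [0, 0, 0, 0], [0, 0, 0, 0]],
], jaw=0, force=25)

```text
t: 3.9
tcp_pos: [0.4707, 0.0528, 0.0782]
tool_rot: [-0.572, -0.415, 0.572, -0.415]
force: [-0.2, 0.5, -0.5]
finger_gap: -0.0
```

The jaws shut fully without meeting the knob, so I need to look again.

```bash
python3 - <<'E'
from h import *
s=status.sense(); print(s["t"],s["tcp_pos"],s["force"],s["finger_gap"],s["ft_torque"])
o=[cv2.cvtColor(snapshot(n),cv2.COLOR_RGB2BGR) for n in("wrist","scene")]
a=cv2.resize(o[0][180:480,160:480],(0,0),fx=1.25,fy=1.25); b=cv2.resize(o[1][200:320,240:400],(400,300),interpolation=2)
c=np.zeros((375,800,3),np.uint8); c[:375,:400]=a; c[:300,400:]=b; cv2.imwrite("pics/w3.png",c)
E
```

```text
3.9 [0.47074153 0.05282855 0.07817018] [-0.21281385  0.52542369 -0.53190682] -0.0004846634028035086 [-0.02930285  0.01965482  0.02610182]
```

View pics/w3.png

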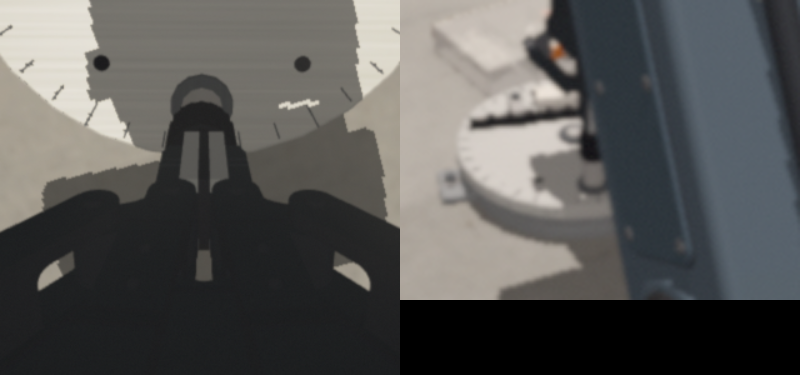

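```bash
python3 - <<'E'
from h import *
a=cv2.cvtColor(snapshot("wrist"),cv2.COLOR_RGB2BGR)[230:400,230:410]
a=cv2.resize((255*np.clip(a/90.,0,1)**.5).astype(np.uint8),(540,510),interpolation=2)
b=cv2.imread("pics/w2.png")[50:220,70:250]; b=cv2.resize((255*np.clip(b/90.,0,1)**.5).astype(np.uint8),(260,245))
c=np.zeros((510,800,3),np.uint8); c[:,:540]=a; c[:245,540:]=b; cv2.imwrite("pics/w4.png",c)
E
```

```text
(no output)
```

View pics/w4.png

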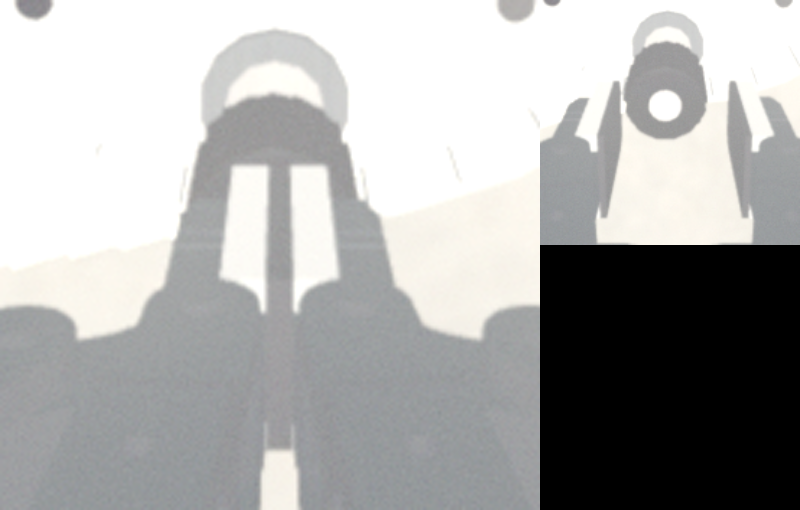

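```bash
python3 - <<'E'
from h import *
s=status.sense(); M=R.from_quat(s["tool_rot"]).as_matrix()
for x in(0,-19,-50,-73): print(x,(np.array(proj("scene",s["tcp_pos"]+M@np.array([x,0,0])/1000))-[285,215])*8)
print("knob bot/top",[(np.array(proj("scene",[.47,.0525,z]))-[285,215])*8 for z in(.082,.110)])
a=cv2.cvtColor(snapshot("scene"),cv2.COLOR_RGB2BGR)[215:285,285:365]
a=cv2.resize((255*np.clip(a/160.,0,1)**.6).astype(np.uint8),(640,560),interpolation=2)
cv2.imwrite("pics/s5.png",a)
E
```

```text
0 [254.03437786 379.36359328]
-19 [253.93651103 324.39365541]
-50 [253.77268878 232.37781347]
-73 [253.64769467 162.17100234]
knob bot/top [array([256.36057646, 369.44601637]), array([256.24875945, 287.72603936])]
```

View pics/s5.png

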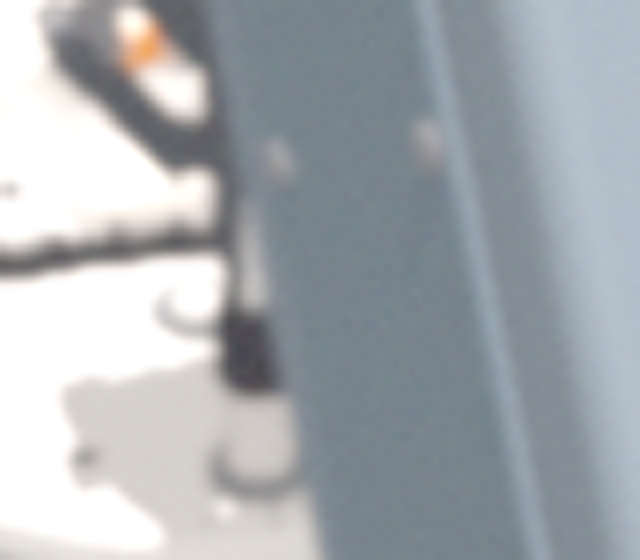

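The tool tips really end just above the knob top. The scene view shows the shut fingers meeting the top edge at row ~310, and the wrist view agrees, so the fingers are effectively 30 mm or more shorter than stated. I'll open, go lower while watching the force, and check again.

Call:
arm_command([
  [[0, 0, 0, 0], [0, 0, 0, 0], [0, 0, 0, 0], [0, 0, 0, 0]],
], jaw=55)

```text
t: 4.5
tcp_pos: [0.4708, 0.0528, 0.0782]
tool_rot: [0.572, 0.415, -0.572, 0.415]
force: [-0.5, 0.4, 0.2]
finger_gap: 0.55
```

Call:
arm_command([
  [[5, 0, 0, 0], [5, 0, 0, 0], [5, 0, 0, 0], [5, 0, 0, 0], [0, 0, 0, 0]],
])

```text
t: 5.0
tcp_pos: [0.4702, 0.0529, 0.0573]
tool_rot: [-0.572, -0.416, 0.573, -0.415]
force: [-0.1, 0.8, 0.2]
finger_gap: 0.547
```

```bash
python3 - <<'E'
from h import *
s=status.sense(); print(s["t"],s["tcp_pos"],s["force"],s["finger_gap"])
a=cv2.cvtColor(snapshot("wrist"),cv2.COLOR_RGB2BGR)[200:440,200:440]
b=cv2.cvtColor(snapshot("scene"),cv2.COLOR_RGB2BGR)[215:285,285:365]
f=lambda a:cv2.resize((255*np.clip(a/140.,0,1)**.6).astype(np.uint8),None,fx=0,fy=0,dsize=(400,400 if a.shape[0]==a.shape[1] else 350),interpolation=2)
c=np.zeros((400,800,3),np.uint8); c[:,:400]=f(a); c[:350,400:]=f(b); cv2.imwrite("pics/w6.png",c)
E
```

```text
5.0 [0.4701625  0.05287169 0.05733627] [-0.10876948  0.78926674  0.20352826] 0.547208989251613Traceback (most recent call last):
  File "<stdin>", line 6, in <module>
  File "<stdin>", line 5, in <lambda>
cv2.error: OpenCV(4.12.0) :-1: error: (-5:Bad argument) in function 'resize'
> Overload resolution failed:
>  - argument for resize() given by name ('dsize') and position (2)
>  - argument for resize() given by name ('dsize') and position (2)
```

```bash
cat >> h.py <<'E'
def look(name):
    a=cv2.cvtColor(snapshot("wrist"),cv2.COLOR_RGB2BGR)[200:440,200:440]
    b=cv2.cvtColor(snapshot("scene"),cv2.COLOR_RGB2BGR)[215:285,285:365]
    f=lambda a,d:cv2.resize((255*np.clip(a/140.,0,1)**.6).astype(np.uint8),d,interpolation=2)
    c=np.zeros((400,800,3),np.uint8); c[:,:400]=f(a,(400,400)); c[:350,400:]=f(b,(400,350)); cv2.imwrite(name,c)
E
python3 -c "
from h import *
look('pics/w6.png')"
```

```text
(no output)
```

View pics/w6.png

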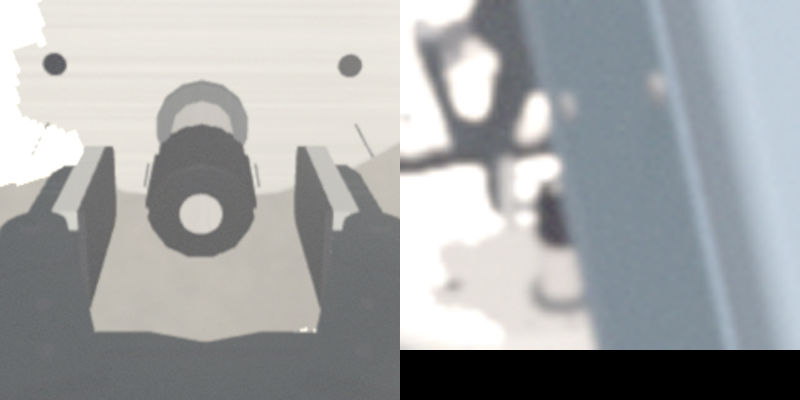

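The knob is now centred between the pads: hub at (201,213) in the crop, pad tips at row 147. The tips sit about 12–15 mm below the knob top, so I'll go 10 mm lower and close.

Call:
arm_command([
  [[5, 0, 0, 0], [5, 0, 0, 0], [0, 0, 0, 0]],
])

```text
t: 5.5
tcp_pos: [0.4703, 0.0529, 0.0476]
tool_rot: [-0.572, -0.416, 0.573, -0.415]
force: [-0.3, -1.3, 0.1]
finger_gap: 0.547
```

Call:
arm_command([
  [[0, 0, 0, 0], [0, 0, 0, 0], [0, 0, 0, 0], [0, 0, 0, 0], [0, 0, 0, 0]],
], jaw=0, force=30)

```text
t: 6.0
tcp_pos: [0.4708, 0.053, 0.0483]
tool_rot: [0.572, 0.415, -0.572, 0.415]
force: [-0.9, 1.5, 1.1]
finger_gap: 0.293
```

Gripped: the gap is about 25 mm. Lifting now.

Call:
arm_command([
  [[-2, 0, 0, 0], [-2, 0, 0, 0], [-2, 0, 0, 0], [-2, 0, 0, 0], [-2.5, 0, 0, 0], [0, 0, 0, 0], [0, 0, 0, 0]],
])

```text
t: 6.7
tcp_pos: [0.4707, 0.053, 0.0587]
tool_rot: [0.572, 0.415, -0.572, 0.415]
force: [2.3, 3.3, -8.3]
finger_gap: 0.296
```

Call:
arm_command([
  [[0, 0.1, 3.6, -0.04], [0, 0.16, 5.34, -0.06], [0, 0.16, 5.34, -0.06], [0, 0.16, 5.34, -0.06], [0, 0.1, 3.6, -0.04], [0, 0, 0, 0]],
])

```text
t: 7.3
tcp_pos: [0.4666, 0.0295, 0.0587]
tool_rot: [-0.513, -0.486, 0.514, -0.486]
force: [0.6, 1.8, -9.3]
finger_gap: 0.294
```

Call:
arm_command([
  [[0, 0.16, 5.34, -0.06], [0, 0.16, 5.34, -0.06], [0, 0.16, 5.34, -0.06], [0, 0.16, 5.34, -0.06], [0, 0.16, 5.34, -0.06], [0, 0.1, 3.6, -0.04], [0, 0, 0, 0]],
])

```text
t: 8.0
tcp_pos: [0.4704, -0.0001, 0.0587]
tool_rot: [0.424, 0.566, -0.424, 0.566]
force: [3.0, 2.0, -7.9]
finger_gap: 0.295
```

```bash
python3 - <<'E'
from h import *
s=status.sense(); M=R.from_quat(s["tool_rot"]).as_matrix()
p=s["tcp_pos"]; print(p,s["t"],"tool force",M.T@s["force"],np.degrees(np.arctan2(M[1,2],M[0,2])))
for c in([.5529,.0256],[.5545,.0251]):
    d=p[:2]-c; print("theta",np.degrees(np.arctan2(d[1],d[0]))%360,np.hypot(*d))
E
```

```text
[ 4.70375079e-01 -6.85872556e-05  5.86681553e-02] 8.0 tool force [ 7.87093613  3.45130937 -1.02622802] -73.70422642088587
theta 197.2778062073682 0.08642475874684169
theta 196.65618968376967 0.08780922550477555
```

Call:
arm_command([
  [[1, 0, 0, 0], [1, 0, 0, 0], [0, 0, 0, 0]],
])

```text
t: 8.3
tcp_pos: [0.4704, 0.0, 0.0567]
tool_rot: [0.424, 0.566, -0.424, 0.566]
force: [1.7, 1.5, -7.7]
finger_gap: 0.291
```

Call:
arm_command([
  [[0, 0, 0, 0], [0, 0, 0, 0], [0, 0, 0, 0]],
], jaw=35)

```text
t: 8.6
tcp_pos: [0.4701, -0.0001, 0.0572]
tool_rot: [0.424, 0.566, -0.424, 0.566]
force: [-0.2, 0.5, -0.3]
finger_gap: 0.348
```

Call:
arm_command([
  [[0, 0.01, 1, -0.01], [0, 0.01, 1, -0.01], [0, 0.01, 1, -0.01], [0, 0.01, 1, -0.01], [0, 0.01, 1, -0.01], [0, 0.01, 1, -0.01], [0, 0, 0, 0]],
])

```text
t: 9.3
tcp_pos: [0.4716, -0.0041, 0.0569]
tool_rot: [0.408, 0.579, -0.407, 0.577]
force: [0.4, 7.2, 4.0]
finger_gap: 0.351
```

Call:
arm_command([
  [[0, 0.01, 0.9, -0.01], [0, 0.01, 0.9, -0.01], [0, 0, 0, 0]],
])

```text
t: 9.6
tcp_pos: [0.4722, -0.0058, 0.0569]
tool_rot: [0.402, 0.583, -0.401, 0.582]
force: [-0.3, 7.5, 3.8]
finger_gap: 0.349
```

Call:
arm_command([
  [[0, 0.01, 0.9, -0.01], [0, 0.01, 0.9, -0.01], [0, 0.01, 0.9, -0.01], [0, 0, 0, 0]],
])

```text
t: 10.0
tcp_pos: [0.4732, -0.0082, 0.0569]
tool_rot: [0.393, 0.589, -0.392, 0.587]
force: [1.3, 6.7, 3.1]
finger_gap: 0.351
```

Call:
arm_command([
  [[0, 0.01, 0.9, -0.01], [0, 0.01, 0.9, -0.01], [0, 0.01, 0.9, -0.01], [0, 0, 0, 0]],
])

```text
t: 10.4
tcp_pos: [0.4742, -0.0106, 0.0569]
tool_rot: [0.384, 0.595, -0.383, 0.593]
force: [0.4, 7.5, 4.6]
finger_gap: 0.35
```

Call:
arm_command([
  [[0, 0.01, 0.9, -0.01], [0, 0.01, 0.9, -0.01], [0, 0.01, 0.9, -0.01], [0, 0.01, 0.9, -0.01], [0, 0, 0, 0]],
])

```text
t: 10.9
tcp_pos: [0.4755, -0.0139, 0.0568]
tool_rot: [0.372, 0.602, -0.371, 0.601]
force: [-0.2, 7.2, 2.4]
finger_gap: 0.348
```

Call:
arm_command([
  [[0, 0.01, 0.9, -0.01], [0, 0.01, 0.9, -0.01], [0, 0.01, 0.9, -0.01], [0, 0.01, 0.9, -0.01], [0, 0, 0, 0]],
])

```text
t: 11.4
tcp_pos: [0.4773, -0.0173, 0.0566]
tool_rot: [0.36, 0.61, -0.359, 0.608]
force: [0.9, 6.6, -0.2]
finger_gap: 0.351
```

Call:
arm_command([
  [[0, 0.01, 0.9, -0.01], [0, 0.01, 0.9, -0.01], [0, 0, 0, 0]],
])

```text
t: 11.7
tcp_pos: [0.4778, -0.0197, 0.0564]
tool_rot: [0.353, 0.614, -0.353, 0.612]
force: [-2.0, 1.8, 0.4]
finger_gap: 0.349
```

Call:
arm_command([
  [[0, 0.01, 0.9, -0.01], [0, 0, 0, 0]],
])

```text
t: 11.9
tcp_pos: [0.4786, -0.021, 0.0565]
tool_rot: [0.35, 0.615, -0.35, 0.614]
force: [-1.0, 1.5, -1.7]
finger_gap: 0.348
```

Call:
arm_command([
  [[0, 0.01, 0.9, -0.01], [0, 0, 0, 0]],
])

```text
t: 12.1
tcp_pos: [0.4789, -0.0216, 0.0565]
tool_rot: [0.347, 0.617, -0.347, 0.615]
force: [-2.9, 3.2, -0.6]
finger_gap: 0.351
```

```bash
python3 -c "
from h import *
look('pics/w7.png')"
```

```text
(no output)
```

View pics/w7.png

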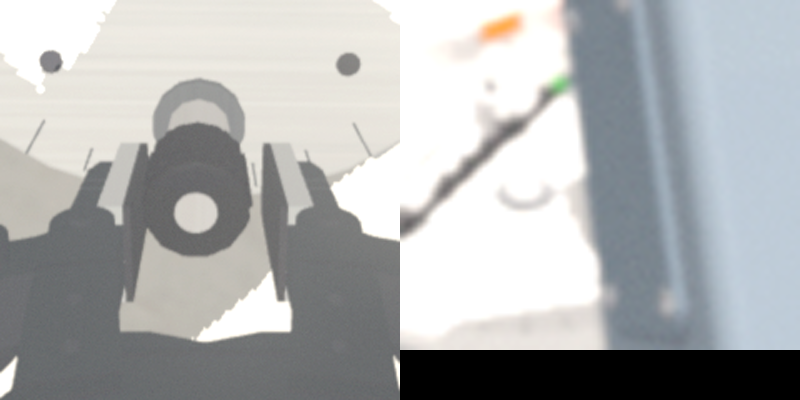

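The wrist view shows the hub at (196,213) and the flange top at row 78, the same geometry as w6 (hub row 213, flange row 80). That means the knob is back at its home height, where a raised knob would look larger. A gentle push should confirm the lock.

Call:
arm_command([
  [[0, 0, 1, 0], [0, 0, 1, 0], [0, 0, 0, 0]],
])

```text
t: 12.5
tcp_pos: [0.4791, -0.0221, 0.0565]
tool_rot: [0.348, 0.617, -0.347, 0.614]
force: [-2.6, 6.5, -0.2]
finger_gap: 0.35
```

Call:
arm_command([
  [[0, 0, 1, 0], [0, 0, 1, 0], [0, 0, 0, 0]],
])

```text
t: 12.8
tcp_pos: [0.4792, -0.0226, 0.0565]
tool_rot: [0.348, 0.618, -0.347, 0.613]
force: [-3.7, 11.6, 2.9]
finger_gap: 0.354
```

The table holds at about 12 N, well above the drag, so it is locked. I'll back off, open and retreat.

Call:
arm_command([
  [[0, 0, -2, 0], [0, 0, -2, 0], [0, 0, -1, 0], [0, 0, 0, 0]],
])

```text
t: 13.2
tcp_pos: [0.4797, -0.0212, 0.0569]
tool_rot: [0.347, 0.616, -0.347, 0.616]
force: [-2.1, 2.3, -0.4]
finger_gap: 0.351
```

Call:
arm_command([
  [[0, 0, 0, 0], [0, 0, 0, 0], [0, 0, 0, 0], [0, 0, 0, 0]],
], jaw=65)

```text
t: 13.6
tcp_pos: [0.48, -0.0213, 0.0569]
tool_rot: [0.347, 0.616, -0.347, 0.617]
force: [0.4, 0.4, -0.3]
finger_gap: 0.65
```

Call:
arm_command([
  [[-10, 0, 0, 0], [-20, 0, 0, 0], [-30, 0, 0, 0], [-30, 0, 0, 0], [-30, 0, 0, 0], [-20, 0, 0, 0], [0, 0, 0, 0], [0, 0, 0, 0]],
])

```text
t: 14.4
tcp_pos: [0.4792, -0.0209, 0.1971]
tool_rot: [0.347, 0.616, -0.347, 0.616]
force: [-0.4, 0.2, -0.2]
finger_gap: 0.65
```

```bash
python3 - <<'E'
from h import *
s=status.sense(); print(s["t"],s["tcp_pos"],s["force"],s["qd"])
a=cv2.cvtColor(snapshot("wrist"),cv2.COLOR_RGB2BGR); cv2.imwrite("pics/w8.png",a)
E
```

```text
14.4 [ 0.47915875 -0.02088489  0.19709931] [-0.39994144  0.21327082 -0.23016119] [-1.70436467e-03  3.19408527e-02  2.39131667e-02 -2.11361114e-03
 -5.72255676e-05 -7.01440271e-04]
```

View pics/w8.png

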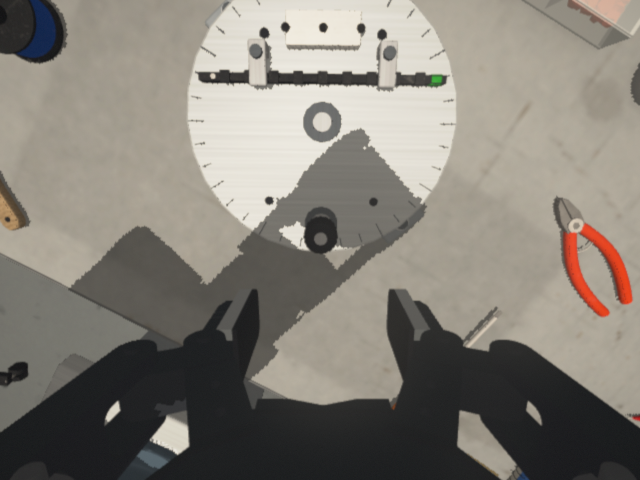

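The last wrist view shows the knob at (320,237) and the axis at (322,122), 115 px apart against about 117 px at the start. The robot is clear of everything, so I'm handing in.

```bash
python3 -c "
from station import ticket
print(ticket.sign_off())"
```

```text
the job is handed in; nothing more can be done
None
```

The turntable looks locked at the next hole, at about 0.86 rad, and I handed the job in at about 14.5 s. The hand-in gave no verdict.

**What I did:** I gripped the knob, lifted it about 10 mm and turned the table about 0.6 rad with the pin clear. Then I loosened the jaws so the spring let the pin ride on the plate. I pushed the table on in small steps of at most 4 mm until the drag vanished, which is where the pin dropped in.

**Last checks:**
- **Lock:** a gentle push reached about 12 N with almost no movement, against about 7 N of drag while the table was turning. That was the highest force I read while feeling for the hole.
- **Pin height:** in the close wrist picture the knob had the same size and position as at the start. The 0.86 rad comes from the tool's turn, not from a direct measurement of the table.
- **Robot clear:** the jaws are open and the hand is about 140 mm higher, reading no force.
- **Bystanders:** the arm never went near them, but I did not measure their positions afterwards.

**What disagreed:** my first grasp closed on nothing, just above the knob and without contact. In the pictures the finger tips sat roughly 30 to 40 mm higher than the reported TCP (tool tip), so I set the second grasp by camera.

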